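# Set the brass finishing stamps in their tray

## Robot

A 7-joint arm with a two-finger parallel gripper is mounted at the origin on the work surface. World frame = base frame: x ahead of the robot, y to its left, z up, the work surface at z = 0. Lengths are in m, angles in rad, forces in N, time in s.
With the tool pointing down it reaches from about 0.4 to 0.925 m from the base axis. Payload 5.6 kg.
Tool frame: the origin (TCP) lies where the fingers leave the gripper's body, on its centre line; the fingertips stand 73 mm ahead of it and the grasp point (between the pads) lies 54 mm ahead of it; z points along the fingers, y is the line along which they close (so a half turn about z gives the same grasp; the last joint's range is limited). The gripper opens to 85 mm and grips with 20 to 120 N. Pads are 22 mm wide; open, the fingers measure 114 mm over their backs; the gripper's body (76 mm by 85 mm) begins 54 mm behind the grasp point. The pads swing forward as they close: fully open they stand 13 mm farther back than shut.
Start: joints at [1.238, 0.468, -0.012, 1.603, 0.006, 1.071, -0.056], TCP at [0.186, -0.623, 0.304] pointing down, gripper open.
Joint ranges: [-2.53, 2.53], [-0.31, 2.02], [-1.57, 1.55], [0.28, 2.44], [-1.29, 4.43], [0.15, 1.84], [-2.92, 2.92]. Speed limits (rad/s): [2.57, 2.57, 3.14, 3.14, 3.14, 3.14, 3.14].

## Interface

Orientations are given as a unit quaternion [w, x, y, z].
In Python, from workcell import r, viewer, close_job, models gives the robot as it stands.
- The arm moves only by the tool servo_tool, never from a script. Its argument "deltas" is a list of rows, each a list of 3 entries, a list of its own where there are three numbers: the turn, a rotation vector about the tool's x, y, z in rad, then the shift along the tool's x, y, z in m, then the closure in counts, from 0 (fully open) to 255 (shut). In form: [[[ax, ay, az], [x, y, z], fingers], ...]. A call has 1 to 10 rows; each row is the pose to reach, as a shift and turn from the pose commanded when the call began, along the tool's axes at that moment; what a row does not reach only later rows make up. A row lasts 1/12 s, in which the tool goes at most 41.7 mm and 7.16 degrees, less where a joint would pass 70% of its speed; a pose out of reach is approached as far as the arm can. A call with a gripper value outside its range is refused whole. The fingers move at their own pace and stop on an object; "force" is the grip in N (left out, the last holds). Time passes only in rows, so rows that repeat a pose let the fingers close. It gives the time, the measured TCP pose, the force, the opening and the grip force at its end, in the units of the state.
- r.state(): the state, without advancing time (a new reading comes with each control period).
- viewer.read_camera(name): name is "scene" or "top" or "wrist"; returns a dict with "img" (420x560x3 uint8, red, green, blue), "vertical_fov" (degrees; the focal length in pixels is half the picture's height over the tangent of half this angle, whatever the lens; pixels are square), "cx", "cy" (the principal point, pixels), "dist_coeffs" ([k1, k2, p1, p2, k3] as OpenCV has them; the pictures are not rectified), "R" (3x3) and "t" (3): a world point X has camera coordinates R X + t. Camera axes: x right, y down, z forward; pixel columns grow to the right and rows downward; lengths in m; the calibration is good to about 2 mm. A picture is of the moment at which its call begins. There is no depth.
- close_job(): hands the job in; it is judged then, once.
Trained networks look in the newest picture that a camera, given by its name, has taken for a name from the list of things; names that differ only in an ending like _2 or _b are one class to them, and where a whole thing is asked for, a point or a joint stands for the part that bears it (a point fixed in the world has none). Each returns a list of dicts, best first, with "conf" (0 to 1); they miss things now and then, are a little off and sometimes report something else, mostly with a low value. They report only what shows in the picture. A call takes as long as a camera call. They do not tell look-alikes from the thing itself.
- models.trace(label, camera): "pixels" (420x560 bool, what is visible of it) and "position" ([column, row] in pixels, amid what is visible of it).
The state is a dict: "t": time; "qpos": joint angles; "joint_vel": joint speeds; "joint_torque": joint torques, N m; "ee_pos": TCP position; "tcp_rot": TCP orientation; "contact_force": force on the tool from outside, world axes, zero at the start; "moment": the same for the moment, N m; "gripper_width": finger opening in m; "grasp_force": force on a finger pad.
Only numpy, scipy, OpenCV 4.12 (cv2) and the standard library are available. Lean on these libraries where they do the work, as an engineer would, in place of code of your own. Each camera call takes 0.05 s, during which the arm holds its last target. There are 200 camera calls.

## Task

Gather the four brass-footed stamps into the wooden tray, each standing upright in the middle of the pad that has the colour of its cap. Set them down rather than dropping them and knock none over; leave the two look-alikes with round steel feet standing where they are.

Things in the scene. Friction and masses are not known exactly. Their poses are not given: they have to be found in the camera images.
- brass_red_mid (a point): Stamp with a SQUARE BRASS (yellow metal) foot 40 x 40 mm, 12 mm thick, and a red cap; one of the four to be put in the tray. It stands upright on its foot, 92 mm tall, about 0.2 kg. The point is on the upright axis, halfway up (46 mm above the foot's underside); z is up the axis. Above the foot: thin neck, metal collar at 27-34 mm, round wooden handle 26 mm across from 34 to 78 mm height (grip here, any yaw), red cap 29 mm across from 78 to 92 mm.
- brass_blue_mid (a point): Stamp with a SQUARE BRASS (yellow metal) foot 40 x 40 mm, 12 mm thick, and a blue cap; one of the four to be put in the tray. It stands upright on its foot, 92 mm tall, about 0.2 kg. The point is on the upright axis, halfway up (46 mm above the foot's underside); z is up the axis. Above the foot: thin neck, metal collar at 27-34 mm, round wooden handle 26 mm across from 34 to 78 mm height (grip here, any yaw), blue cap 29 mm across from 78 to 92 mm.
- brass_green_mid (a point): Stamp with a SQUARE BRASS (yellow metal) foot 40 x 40 mm, 12 mm thick, and a green cap; one of the four to be put in the tray. It stands upright on its foot, 92 mm tall, about 0.2 kg. The point is on the upright axis, halfway up (46 mm above the foot's underside); z is up the axis. Above the foot: thin neck, metal collar at 27-34 mm, round wooden handle 26 mm across from 34 to 78 mm height (grip here, any yaw), green cap 29 mm across from 78 to 92 mm.
- brass_white_mid (a point): Stamp with a SQUARE BRASS (yellow metal) foot 40 x 40 mm, 12 mm thick, and a white cap; one of the four to be put in the tray. It stands upright on its foot, 92 mm tall, about 0.2 kg. The point is on the upright axis, halfway up (46 mm above the foot's underside); z is up the axis. Above the foot: thin neck, metal collar at 27-34 mm, round wooden handle 26 mm across from 34 to 78 mm height (grip here, any yaw), white cap 29 mm across from 78 to 92 mm.
- steel_red_mid (a point): Stamp with a ROUND STEEL (grey metal) foot 42 mm across, 12 mm thick, and a red cap; a look-alike that stays where it stands. It stands upright on its foot, 92 mm tall, about 0.2 kg. The point is on the upright axis, halfway up (46 mm above the foot's underside); z is up the axis. Above the foot: thin neck, metal collar at 27-34 mm, round wooden handle 26 mm across from 34 to 78 mm height (grip here, any yaw), red cap 29 mm across from 78 to 92 mm.
- steel_blue_mid (a point): Stamp with a ROUND STEEL (grey metal) foot 42 mm across, 12 mm thick, and a blue cap; a look-alike that stays where it stands. It stands upright on its foot, 92 mm tall, about 0.2 kg. The point is on the upright axis, halfway up (46 mm above the foot's underside); z is up the axis. Above the foot: thin neck, metal collar at 27-34 mm, round wooden handle 26 mm across from 34 to 78 mm height (grip here, any yaw), blue cap 29 mm across from 78 to 92 mm.
- pad_red: Fixed red pad, 62 x 62 x 3 mm, on the floor of one pocket of the wooden tray: the place of the brass stamp with the red cap. Origin at the centre of its underside, 6 mm above the table, so its top is 9 mm above the table; x and y along its sides, z up. The tray is fixed, 166 x 166 mm, with 2 x 2 pockets 80 mm from centre to centre (about 74 mm wide inside); its outer walls and the walls between pockets are 6 mm thick and reach at most 22 mm above the table.
- pad_blue: Fixed blue pad, 62 x 62 x 3 mm, on the floor of one pocket of the wooden tray: the place of the brass stamp with the blue cap. Origin at the centre of its underside, 6 mm above the table, so its top is 9 mm above the table; x and y along its sides, z up. The tray is fixed, 166 x 166 mm, with 2 x 2 pockets 80 mm from centre to centre (about 74 mm wide inside); its outer walls and the walls between pockets are 6 mm thick and reach at most 22 mm above the table.
- pad_green: Fixed green pad, 62 x 62 x 3 mm, on the floor of one pocket of the wooden tray: the place of the brass stamp with the green cap. Origin at the centre of its underside, 6 mm above the table, so its top is 9 mm above the table; x and y along its sides, z up. The tray is fixed, 166 x 166 mm, with 2 x 2 pockets 80 mm from centre to centre (about 74 mm wide inside); its outer walls and the walls between pockets are 6 mm thick and reach at most 22 mm above the table.
- pad_white: Fixed white pad, 62 x 62 x 3 mm, on the floor of one pocket of the wooden tray: the place of the brass stamp with the white cap. Origin at the centre of its underside, 6 mm above the table, so its top is 9 mm above the table; x and y along its sides, z up. The tray is fixed, 166 x 166 mm, with 2 x 2 pockets 80 mm from centre to centre (about 74 mm wide inside); its outer walls and the walls between pockets are 6 mm thick and reach at most 22 mm above the table.
Mind the look-alikes: they are no part of the job. What is shaped like the part that bears brass_green_mid but purple is not meant.

How it is judged:
At the end, for the whole second after the job is handed in: Each of the four brass stamps stands upright (within 0.12 rad), released and at rest, on the pad of its cap's colour, its axis within 14 mm of the pad's centre; both steel stamps stand upright within 20 mm of where they began (angle between each of brass_red_mid, brass_blue_mid, brass_green_mid, brass_white_mid, steel_red_mid, steel_blue_mid's own z axis and vertical below 0.12 rad and linear speed of each of brass_red, brass_blue, brass_green, brass_white, steel_red, steel_blue below 0.02 m/s and contact force between the fingers and brass_red below 0.1 N and horizontal distance between brass_red_mid and pad_red below 0.014 m and z of brass_red_mid in the frame of pad_red below 0.055 m and contact force between the fingers and brass_blue below 0.1 N and horizontal distance between brass_blue_mid and pad_blue below 0.014 m and z of brass_blue_mid in the frame of pad_blue below 0.055 m and contact force between the fingers and brass_green below 0.1 N and horizontal distance between brass_green_mid and pad_green below 0.014 m and z of brass_green_mid in the frame of pad_green below 0.055 m and contact force between the fingers and brass_white below 0.1 N and horizontal distance between brass_white_mid and pad_white below 0.014 m and z of brass_white_mid in the frame of pad_white below 0.055 m and contact force between the fingers and steel_red below 0.1 N and distance of each of steel_red_mid, steel_blue_mid from where it was at the start of the episode below 0.02 m and contact force between the fingers and steel_blue below 0.1 N); the robot touches nothing.
It fails at once if a brass stamp is let fall or thrown (moving faster than 0.5 m/s with no finger on it) ((linear speed of brass_red above 0.5 m/s and contact force between the fingers and brass_red below 0.05 N) or (linear speed of brass_blue above 0.5 m/s and contact force between the fingers and brass_blue below 0.05 N) or (linear speed of brass_green above 0.5 m/s and contact force between the fingers and brass_green below 0.05 N) or (linear speed of brass_white above 0.5 m/s and contact force between the fingers and brass_white below 0.05 N)).
It fails at once if a brass stamp is knocked over (tipped over 1 rad) (angle between any of brass_red_mid, brass_blue_mid, brass_green_mid, brass_white_mid's own z axis and vertical above 1 rad).
It fails at once if a steel stamp is disturbed (moved over 20 mm or tipped over 0.4 rad) ((distance of steel_red_mid from where it was at the start of the episode above 0.02 m or angle between steel_red_mid's own z axis and vertical above 0.4 rad) or (distance of steel_blue_mid from where it was at the start of the episode above 0.02 m or angle between steel_blue_mid's own z axis and vertical above 0.4 rad)).
It also fails if it takes over 102 s, if anything falls off the work surface, if the arm or the gripper's body presses on something with over 40 N, if the wrist force passes 120 N, or if a joint passes its speed limit or range.

## Working session

There is one attempt and no reset: what is moved stays moved. The work goes in short steps, Python scripts to look and compute and a tool call to move; the robot and the scene stay as the last step left them, time stands still between calls to the robot, and variables do not carry over. Pictures are saved under pics/ and viewed, at most 14 in all, crops included, and the job is handed in when it is done.

Besides the shell and the picture viewer there is one more tool, called as a command line: name --argument value ..., lists and objects as JSON in quotes. servo_tool: Moves the arm, as the interface text tells. Its arguments: {"type":"object","properties":{"deltas":{"type":"array","items":{"type":"array"}},"force":{"type":"number"}},"required":["deltas"]}

```bash
mkdir -p pics
cat > h.py <<'E'
import numpy as np, cv2
from workcell import r, viewer, close_job, models
def K(c):
    f=c["img"].shape[0]/2/np.tan(np.radians(c["vertical_fov"])/2)
    return np.array([[f,0,c["cx"]],[0,f,c["cy"]],[0,0,1]])
def cam(n):
    return viewer.read_camera(n)
def ray(c,px,z):
    u=cv2.undistortPoints(np.array([[px]],float),K(c),np.array(c["dist_coeffs"],float))[0,0]
    R=np.array(c["R"]);t=np.array(c["t"])
    o=-R.T@t; d=R.T@np.array([u[0],u[1],1])
    return o+d*(z-o[2])/d[2]
def save(c,n): cv2.imwrite("pics/"+n,c["img"][:,:,::-1])
E
python3 - <<'E'
from h import *
s=r.state(); print({k:np.round(s[k],3).tolist() for k in s})
for n in ["top","scene"]:
    c=cam(n); save(c,n+"0.png"); print(n,c["vertical_fov"],(-np.array(c["R"]).T@c["t"]).round(3))
    for l in ["brass_red_mid","brass_blue_mid","brass_green_mid","brass_white_mid","steel_red_mid","steel_blue_mid","pad_red","pad_blue","pad_green","pad_white"]:
        for d in models.trace(l,n)[:3]:
            z=.009 if 'pad' in l else .046
            print(l,round(d["conf"],2),np.round(d["position"]),int(d["pixels"].sum()),ray(c,d["position"],z).round(3))
E
```

```text
{'t': 0.0, 'qpos': [1.238, 0.468, -0.012, 1.604, 0.006, 1.071, -0.056], 'joint_vel': [-0.0, 0.002, 0.001, 0.002, 0.0, -0.0, -0.0], 'joint_torque': [0.001, -53.238, 0.022, -25.13, 0.011, 0.008, -0.0], 'ee_pos': [0.186, -0.622, 0.303], 'tcp_rot': [-0.001, 0.99, 0.144, -0.0], 'contact_force': [0.973, -0.759, 0.113], 'moment': [0.031, 0.011, -0.063], 'grasp_force': 0.0, 'gripper_width': 0.085}
top 51.16221605201911 [ 0.492 -0.003  1.001]
brass_red_mid 0.71 [149. 175.] 431 [0.611 0.312 0.046]
brass_blue_mid 0.82 [201. 253.] 374 [0.442 0.193 0.046]
brass_green_mid 0.93 [274. 149.] 326 [0.673 0.039 0.046]
brass_green_mid 0.9 [255. 190.] 319 [0.583 0.077 0.046]
brass_green_mid 0.79 [299. 193.] 328 [ 0.578 -0.018  0.046]
brass_white_mid 0.87 [213. 171.] 388 [0.622 0.171 0.046]
steel_red_mid 0.73 [151. 250.] 358 [0.446 0.303 0.046]
steel_blue_mid 0.69 [267. 237.] 269 [0.48  0.049 0.046]
pad_red 0.67 [429. 197.] 723 [ 0.577 -0.311  0.009]
pad_red 0.41 [255. 189.] 335 [0.587 0.081 0.009]
pad_blue 0.69 [384. 216.] 789 [ 0.532 -0.212  0.009]
pad_green 0.63 [421. 230.] 755 [ 0.503 -0.294  0.009]
pa
[... 279 characters left out ...]
159. 215.] 629 [ 0.562 -0.208  0.046]
brass_blue_mid 0.75 [355. 160.] 652 [0.455 0.196 0.046]
brass_green_mid 0.94 [315. 213.] 791 [0.597 0.083 0.046]
brass_green_mid 0.6 [262. 220.] 733 [ 0.602 -0.018  0.046]
brass_green_mid 0.58 [300. 250.] 904 [0.687 0.04  0.046]
brass_white_mid 0.85 [366. 224.] 846 [0.64  0.17  0.046]
steel_red_mid 0.84 [402. 161.] 620 [0.47  0.29  0.046]
steel_blue_mid 0.81 [293. 179.] 609 [0.496 0.057 0.046]
pad_red 0.86 [105. 240.] 710 [ 0.578 -0.314  0.009]
pad_blue 0.66 [159. 211.] 626 [ 0.514 -0.217  0.009]
pad_blue 0.44 [106. 241.] 763 [ 0.581 -0.311  0.009]
pad_green 0.56 [122. 212.] 635 [ 0.506 -0.288  0.009]
pad_white 0.84 [144. 246.] 763 [ 0.605 -0.24   0.009]
```

View pics/top0.png

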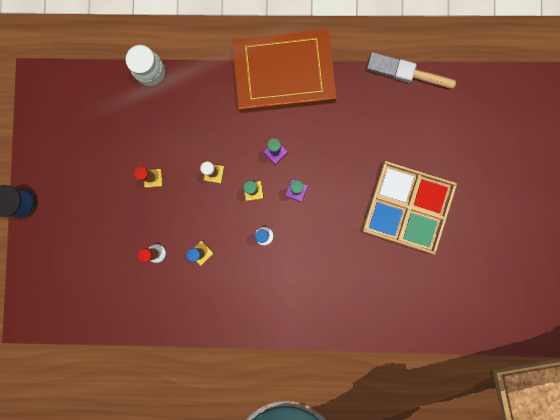

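View pics/scene0.png

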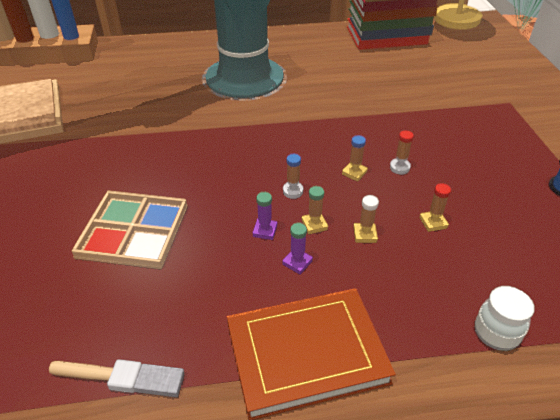

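The tray is at top (410,207). The brass stamps are at top (149,175) red, (201,253) blue, (253,189) green and (213,172) white. The steel ones are at (152,254) and (264,236). The two purple-footed green-capped ones at (275,150) and (297,189) are decoys. Next I refine the positions by fitting a cap and foot model in both views.

```bash
cat > fit.py <<'E'
from h import *
from scipy.optimize import least_squares
th=np.linspace(0,2*np.pi,40)
P=np.vstack([np.c_[.0145*np.cos(th),.0145*np.sin(th),0*th+z] for z in (.078,.092)])
def proj(c,X): return cv2.projectPoints(X,cv2.Rodrigues(np.array(c["R"],float))[0],np.array(c["t"],float),K(c),np.array(c["dist_coeffs"],float))[0][:,0]
def hullc(p):
    m=cv2.moments(cv2.convexHull(p.astype(np.float32))); return np.array([m["m10"],m["m01"]])/m["m00"]
def colmask(img,col):
    h=cv2.cvtColor(img,cv2.COLOR_RGB2HSV); H,S,V=[h[:,:,i].astype(int) for i in range(3)]
    return {"red":((H<6)|(H>174))&(S>180)&(V>140),"blue":(H>98)&(H<122)&(S>120)&(V>90),"green":(H>60)&(H<92)&(S>70)&(V>50),"white":(S<45)&(V>150),"brass":(H>20)&(H<32)&(S>130)&(V>140)}[col]
def blob(m,near,rad):
    n,l,s,ce=cv2.connectedComponentsWithStats(m.astype(np.uint8))
    d=[(s[i,4],i) for i in range(1,n) if np.hypot(*(ce[i]-near))<rad]
    if not d: return None,0
    a,i=max(d); return ce[i],a
def caps(cams,col,xy,off=(0,0,0)):
    obs=[]
    for c in cams:
        q=hullc(proj(c,P+[xy[0],xy[1],off[2]])); ce,a=blob(colmask(c["img"],col),q,14)
        obs.append(ce); print("  ",col,None if ce is None else ce.round(1),a)
    f=lambda v:np.concatenate([hullc(proj(c,P+[v[0],v[1],off[2]]))-o for c,o in zip(cams,obs) if o is not None])
    s=least_squares(f,xy); return s.x,s.fun
E
python3 - <<'E'
from fit import *
cams=[cam("top"),cam("scene")]
for col,xy in dict(red=(.612,.305),blue=(.448,.19),green=(.585,.075),white=(.628,.168)).items():
    x,f=caps(cams,col,xy); 
    ce,a=blob(colmask(cams[0]["img"],"brass"),proj(cams[0],np.array([[x[0],x[1],.012]]))[0],10)
    print(col,x.round(4),f.round(1),"foot",None if ce is None else ray(cams[0],ce,.011).round(4),a)
for col,xy in dict(red=(.577,-.312),blue=(.526,-.214),green=(.504,-.291),white=(.60,-.239)).items():
    for c in cams:
        ce,a=blob(colmask(c["img"],col),proj(c,np.array([[xy[0],xy[1],.009]]))[0],14)
        print("pad",col,a,None if ce is None else ray(c,ce,.009).round(4))
E
```

```text
red [140.2 173. ] 139
   red [442.6 188.6] 145
red [0.6091 0.3181] [-0.1  0.7  0.2  1.3] foot [0.6058 0.3091 0.011 ] 167
   blue [193.  254.4] 137
   blue [358.2 139.9] 81
blue [0.44   0.2013] [-0.2  0.6 -0.1  1. ] foot [0.4421 0.1929 0.011 ] 168
   green [249.8 187. ] 131
   green [316.2 191.2] 111
green [0.583  0.0857] [-0.3  0.7 -0.2  1. ] foot [0.5786 0.0794 0.011 ] 154
   white [206.6 167.8] 144
   white [369.7 201.8] 192
white [0.623  0.1769] [0.2 0.4 0.1 0.4] foot [0.6182 0.1708 0.011 ] 161
pad red 750 [ 0.5788 -0.3146  0.009 ]
pad red 367 [ 0.5794 -0.3244  0.009 ]
pad blue 712 [ 0.5254 -0.2143  0.009 ]
pad blue 217 [ 0.5181 -0.2037  0.009 ]
pad green 726 [ 0.5021 -0.2911  0.009 ]
pad green 105 [ 0.4921 -0.2931  0.009 ]
pad white 768 [ 0.6023 -0.238   0.009 ]
pad white 786 [ 0.6028 -0.2374  0.009 ]
```

servo_tool --deltas '[[[0,0,0.1],[0,0,0],0],[[0,0,0.2],[0,0,0],0],[[0,0,0.289],[0,0,0],0],[[0,0,0.289],[0,0,0],0]]' --force 40

```text
t: 1.53
ee_pos: [0.1857, -0.6229, 0.3039]
tcp_rot: [0.0, 1.0, -0.001, -0.0]
contact_force: [0.1, -0.2, -0.2]
gripper_width: 0.0852
grasp_force: 0.0
```

servo_tool --deltas '[[[0,0,0],[0.314,-0.373,0.06],40],[[0,0,0],[0.314,-0.373,0.06],40],[[0,0,0],[0.314,-0.373,0.06],40],[[0,0,0],[0.314,-0.373,0.06],40],[[0,0,0],[0.314,-0.373,0.06],40],[[0,0,0],[0.314,-0.373,0.06],40],[[0,0,0],[0.314,-0.373,0.06],40],[[0,0,0],[0.314,-0.373,0.06],40],[[0,0,0],[0.42,-0.68,0.06],40],[[0,0,0],[0.42,-0.78,0.06],40]]'

```text
t: 2.37
ee_pos: [0.4331, -0.2916, 0.26]
tcp_rot: [0.0, 1.0, 0.002, 0.0]
contact_force: [0.2, 0.0, 0.4]
gripper_width: 0.0723
grasp_force: 0.0
```

servo_tool --deltas '[[[0,0,0],[0.02,-0.55,0],40],[[0,0,0],[0.02,-0.55,0],40],[[0,0,0],[0.02,-0.55,0],40],[[0,0,0],[0.02,-0.55,0],40],[[0,0,0],[0.02,-0.55,0],40],[[0,0,0],[0.02,-0.55,0],40],[[0,0,0],[0.02,-0.55,0],40],[[0,0,0],[0.02,-0.55,0],40],[[0,0,0],[0.02,-0.55,0],40],[[0,0,0],[0.02,-0.55,0],40]]'

```text
t: 3.2
ee_pos: [0.4463, 0.1251, 0.2605]
tcp_rot: [0.0, 1.0, 0.002, 0.001]
contact_force: [0.4, 0.6, -0.1]
gripper_width: 0.072
grasp_force: 0.0
```

servo_tool --deltas '[[[0,0,0],[-0.006,-0.06,0],40],[[0,0,0],[-0.006,-0.06,0],40],[[0,0,0],[-0.006,-0.06,0],40],[[0,0,0],[-0.006,-0.06,0],40],[[0,0,0],[-0.006,-0.06,0],40]]'

```text
t: 3.62
ee_pos: [0.4406, 0.1821, 0.26]
tcp_rot: [0.0, 1.0, 0.001, -0.0]
contact_force: [0.4, -0.4, 0.4]
gripper_width: 0.072
grasp_force: 0.0
```

Run:
```python
from fit import *
print(r.state()["ee_pos"])
c=cam("wrist"); save(c,"w1.png"); print((-np.array(c["R"]).T@c["t"]).round(3),np.array(c["R"]).round(2).tolist())
for l in ["brass_blue_mid"]:
    for d in models.trace(l,"wrist")[:3]: print(l,round(d["conf"],2),np.round(d["position"]),int(d["pixels"].sum()),ray(c,d["position"],.06).round(3))
print(caps([c],"blue",(.44,.2013)))
```

```text
[0.44064053 0.18208831 0.2599664 ]
[0.512 0.182 0.331] [[0.0, -1.0, 0.0], [-0.96, -0.0, 0.28], [-0.28, -0.0, -0.96]]
brass_blue_mid 0.83 [263. 191.] 2551 [0.446 0.197 0.06 ]
   blue [257.5 204.7] 1054
(array([0.44168687, 0.19943788]), array([9.36147103e-07, 1.45703012e-07]))
```

View pics/w1.png

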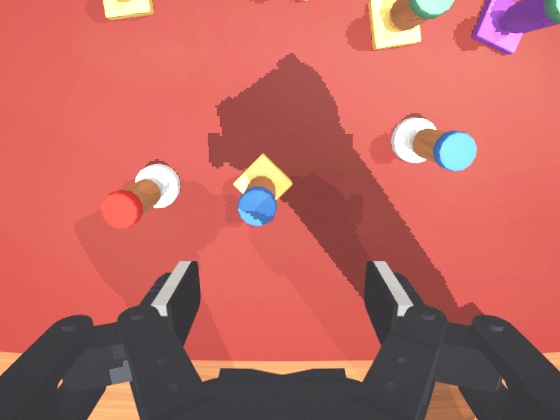

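The wrist view shows brass blue with its yellow square foot at (263,178) and cap at (257,205), agreeing with the fit. I'll descend onto it.

servo_tool --deltas '[[[0,0,0],[0.0,-0.018,0],40],[[0,0,0],[0.0,-0.018,0.02],40],[[0,0,0],[0.0,-0.018,0.06],40],[[0,0,0],[0.0,-0.018,0.1],40],[[0,0,0],[0.0,-0.018,0.13],40],[[0,0,0],[0.0,-0.018,0.15],40],[[0,0,0],[0.0,-0.018,0.15],40],[[0,0,0],[0.0,-0.018,0.15],120],[[0,0,0],[0.0,-0.018,0.15],255],[[0,0,0],[0.0,-0.018,0.15],255]]' --force 40

```text
t: 4.55
ee_pos: [0.4416, 0.2012, 0.1117]
tcp_rot: [-0.001, 1.0, 0.0, 0.002]
contact_force: [0.8, -0.4, -0.5]
gripper_width: 0.0362
grasp_force: 0.0
```

servo_tool --deltas '[[[0,0,0],[0,0,0],255],[[0,0,0],[0,0,0],255],[[0,0,0],[0,0,0],255],[[0,0,0],[0,0,0],255]]'

```text
t: 4.88
ee_pos: [0.4415, 0.2012, 0.1116]
tcp_rot: [-0.0, 1.0, 0.0, 0.001]
contact_force: [-0.4, -2.4, 7.5]
gripper_width: 0.0248
grasp_force: 39.3
```

servo_tool --deltas '[[[0,0,0],[0,0,-0.02],255],[[0,0,0],[0,0,-0.06],255],[[0,0,0],[0,0,-0.1],255],[[0,0,0],[0,0,-0.14],255],[[0,0,0],[0.084,0.415,-0.14],255],[[0,0,0],[0.084,0.415,-0.14],255],[[0,0,0],[0.084,0.415,-0.14],255],[[0,0,0],[0.084,0.415,-0.14],255],[[0,0,0],[0.084,0.415,-0.14],255],[[0,0,0],[0.084,0.415,-0.14],255]]'

```text
t: 5.72
ee_pos: [0.4899, -0.0459, 0.2507]
tcp_rot: [0.0, 1.0, 0.001, 0.0]
contact_force: [1.5, -0.1, -1.8]
gripper_width: 0.0254
grasp_force: 39.7
```

servo_tool --deltas '[[[0,0,0],[0.034,0.169,0],255],[[0,0,0],[0.034,0.169,0],255],[[0,0,0],[0.034,0.169,0],255],[[0,0,0],[0.034,0.169,0],255],[[0,0,0],[0.034,0.169,0],255],[[0,0,0],[0.034,0.169,0],255]]'

```text
t: 6.22
ee_pos: [0.5237, -0.217, 0.25]
tcp_rot: [0.001, 1.0, -0.003, -0.0]
contact_force: [0.1, 0.4, -2.4]
gripper_width: 0.0251
grasp_force: 40.1
```

Run:
```python
from fit import *
s=r.state();e=s["ee_pos"];print(e,s["grasp_force"],s["gripper_width"])
cs=[cam("top"),cam("scene"),cam("wrist")]; save(cs[2],"w2.png")
for q in (cs[:2],cs[2:]): print(caps(q,"blue",e[:2],(0,0,e[2]-.110)))
```

```text
[ 0.52368636 -0.21698376  0.24996083] 40.091391652822495 0.025102518398545357
   blue None 0
   blue [142.8 129.5] 6
(array([ 0.54036499, -0.20773849]), array([-5.53036415e-07,  3.20697751e-07]))
   blue None 0Traceback (most recent call last):
  File "<stdin>", line 4, in <module>
  File "fit.py", line 22, in caps
    s=least_squares(f,xy); return s.x,s.fun
    return func(*args, **kwargs)
    vector_fun = VectorFunction(
        fun_wrapped,
    ...<6 lines>...
        workers=workers
    )
    self._update_fun()
    ~~~~~~~~~~~~~~~~^^
    self.f = self.fun_wrapped(xp_copy(self.x))
             ~~~~~~~~~~~~~~~~^^^^^^^^^^^^^^^^^
    return np.atleast_1d(self.fun(x))
                         ~~~~~~~~^^^
    return self.f(x, *self.args, **self.kwargs)
           ~~~~~~^^^^^^^^^^^^^^^^^^^^^^^^^^^^^^
  File "fit.py", line 21, in <lambda>
    f=lambda v:np.concatenate([hullc(proj(c,P+[v[0],v[1],off[2]]))-o for c,o in zip(cams,obs) if o is not None])
               ~~~~~~~~~~~~~~^^^^^^^^^^^^^^^^^^^^^^^^^^^^^^^^^^^^^^^^^^^^^^^^^^^^^^^^^^^^^^^^^^^^^^^^^^^^^^^^^^^
ValueError: need at least one array to concatenate
```

View pics/w2.png

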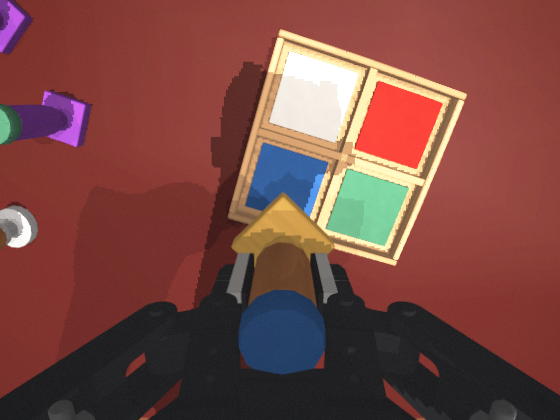

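The stamp hangs upright in the fingers with its cap at (282,335). The tray lies ahead, with the blue pocket at (285,180). Lowering now.

servo_tool --deltas '[[[0,0,0],[0,0,0.02],255],[[0,0,0],[0,0,0.055],255],[[0,0,0],[0,0,0.085],255],[[0,0,0],[0,0,0.105],255],[[0,0,0],[0,0,0.117],255],[[0,0,0],[0,0,0.122],255],[[0,0,0],[0,0,0.125],255],[[0,0,0],[0,0,0.127],255],[[0,0,0],[0,0,0.127],255]]'

```text
t: 7.12
ee_pos: [0.5251, -0.2128, 0.124]
tcp_rot: [0.0, 1.0, 0.001, 0.001]
contact_force: [-0.5, -0.9, -2.3]
gripper_width: 0.0253
grasp_force: 40.1
```

servo_tool --deltas '[[[0,0,0],[0,0.001,0.001],255],[[0,0,0],[0,0.001,0.002],255],[[0,0,0],[0,0.001,0.002],255],[[0,0,0],[0,0.001,0.002],255]]'

```text
t: 7.45
ee_pos: [0.5245, -0.2141, 0.1214]
tcp_rot: [0.0, 1.0, 0.0, 0.0]
contact_force: [-0.2, -0.6, -1.3]
gripper_width: 0.025
grasp_force: 40.1
```

servo_tool --deltas '[[[0,0,0],[0,0,0.001],255],[[0,0,0],[0,0,0.002],255],[[0,0,0],[0,0,0.002],255]]'

```text
t: 7.7
ee_pos: [0.5247, -0.2141, 0.1206]
tcp_rot: [0.0, 1.0, 0.0, 0.0]
contact_force: [-3.8, 0.2, 10.1]
gripper_width: 0.0249
grasp_force: 40.7
```

servo_tool --deltas '[[[0,0,0],[0,0,0],170],[[0,0,0],[0,0,0],150],[[0,0,0],[0,0,0],110],[[0,0,0],[0,0,0],100],[[0,0,0],[0,0,0],100],[[0,0,0],[0,0,-0.02],100],[[0,0,0],[0,0,-0.06],100],[[0,0,0],[0,0,-0.1],100],[[0,0,0],[0,0,-0.14],100],[[0,0,0],[0,0,-0.14],100]]'

```text
t: 8.53
ee_pos: [0.528, -0.2149, 0.2671]
tcp_rot: [0.003, 1.0, 0.0, 0.007]
contact_force: [0.8, -0.2, -0.5]
gripper_width: 0.0519
grasp_force: 0.0
```

servo_tool --deltas '[[[0,0,0],[0.058,-0.31,0],40],[[0,0,0],[0.058,-0.31,0],40],[[0,0,0],[0.058,-0.31,0],40],[[0,0,0],[0.058,-0.31,0],40],[[0,0,0],[0.058,-0.31,0],40],[[0,0,0],[0.058,-0.31,0],40],[[0,0,0],[0.058,-0.31,0],40],[[0,0,0],[0.058,-0.31,0],40],[[0,0,0],[0.058,-0.31,0],40],[[0,0,0],[0.058,-0.31,0],40]]'

```text
t: 9.37
ee_pos: [0.5819, 0.0982, 0.2586]
tcp_rot: [-0.0, 1.0, 0.002, -0.0]
contact_force: [0.3, -1.2, 0.2]
gripper_width: 0.0723
grasp_force: 0.0
```

Run:
```python
from fit import *
s=r.state();e=s["ee_pos"];print(e)
c=cam("wrist"); save(c,"w3.png"); print(caps([c],"green",(.583,.0857)))
cs=[cam("top"),cam("scene")]; save(cs[1],"s3.png"); print(caps(cs,"blue",(.525,-.214),(0,0,.009)))
P2=lambda z:z
```

```text
[0.5818793  0.09816462 0.25856096]
   green [300.2 203.7] 1144
(array([0.58413737, 0.08449803]), array([1.30486569e-06, 2.23789016e-07]))
   blue [386.6 218.5] 447
   blue [152.3 180.8] 95
(array([ 0.52211824, -0.20662941]), array([3.96625157, 0.55917581, 4.32307094, 0.66046153]))
```

View pics/w3.png

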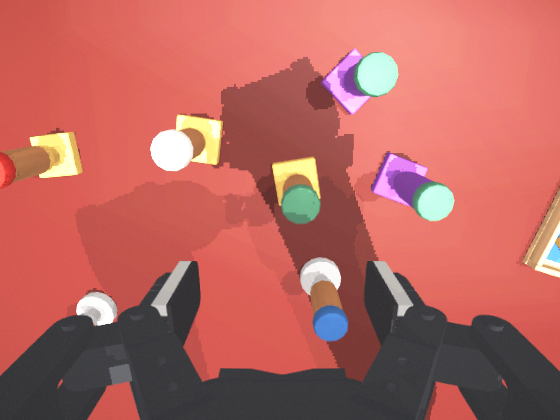

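View pics/s3.png

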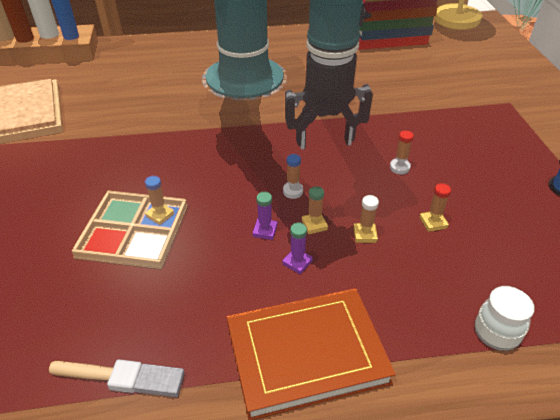

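Blue stands upright in the middle of its pad, at scene (158,200). Green brass has its foot at wrist (297,182) and cap at (300,204), and the steel blue is well clear. Grasping green.

servo_tool --deltas '[[[0,0,0],[0.0015,0.0115,0],40],[[0,0,0],[0.0015,0.0115,0.02],40],[[0,0,0],[0.0015,0.0115,0.06],40],[[0,0,0],[0.0015,0.0115,0.1],40],[[0,0,0],[0.0015,0.0115,0.13],40],[[0,0,0],[0.0015,0.0115,0.15],40],[[0,0,0],[0.0015,0.0115,0.15],40],[[0,0,0],[0.0015,0.0115,0.15],120],[[0,0,0],[0.0015,0.0115,0.15],255],[[0,0,0],[0.0015,0.0115,0.15],255]]' --force 40

```text
t: 10.35
ee_pos: [0.585, 0.0842, 0.1111]
tcp_rot: [-0.0, 1.0, -0.0, 0.002]
contact_force: [1.0, 0.1, -0.1]
gripper_width: 0.0364
grasp_force: 0.0
```

servo_tool --deltas '[[[0,0,0],[0,0,0],255],[[0,0,0],[0,0,0],255],[[0,0,0],[0,0,0],255],[[0,0,0],[0,0,0],255]]'

```text
t: 10.68
ee_pos: [0.5848, 0.0847, 0.1111]
tcp_rot: [0.0, 1.0, 0.0, 0.002]
contact_force: [-0.3, -1.3, 7.0]
gripper_width: 0.0251
grasp_force: 39.4
```

servo_tool --deltas '[[[0,0,0],[0,0,-0.02],255],[[0,0,0],[0,0,-0.06],255],[[0,0,0],[0,0,-0.1],255],[[0,0,0],[0,0,-0.14],255],[[0,0,0],[-0.083,0.376,-0.15],255],[[0,0,0],[-0.083,0.376,-0.15],255],[[0,0,0],[-0.083,0.376,-0.15],255],[[0,0,0],[-0.083,0.376,-0.15],255],[[0,0,0],[-0.083,0.376,-0.15],255],[[0,0,0],[-0.083,0.376,-0.15],255]]'

```text
t: 11.52
ee_pos: [0.5288, -0.1611, 0.2561]
tcp_rot: [0.0, 1.0, 0.001, 0.0]
contact_force: [1.5, 0.7, -1.5]
gripper_width: 0.0255
grasp_force: 39.9
```

servo_tool --deltas '[[[0,0,0],[-0.029,0.131,0],255],[[0,0,0],[-0.029,0.131,0],255],[[0,0,0],[-0.029,0.131,0],255],[[0,0,0],[-0.029,0.131,0],255],[[0,0,0],[-0.029,0.131,0],255],[[0,0,0],[-0.029,0.131,0],255]]'

```text
t: 12.02
ee_pos: [0.5004, -0.2909, 0.2555]
tcp_rot: [-0.0, 1.0, -0.001, -0.0]
contact_force: [1.6, 0.2, -2.4]
gripper_width: 0.0252
grasp_force: 40.0
```

servo_tool --deltas '[[[0,0,0],[0.0015,0,0.02],255],[[0,0,0],[0.0015,0,0.055],255],[[0,0,0],[0.0015,0,0.085],255],[[0,0,0],[0.0015,0,0.11],255],[[0,0,0],[0.0015,0,0.122],255],[[0,0,0],[0.0015,0,0.128],255],[[0,0,0],[0.0015,0,0.131],255],[[0,0,0],[0.0015,0,0.132],255],[[0,0,0],[0.0015,0,0.132],255],[[0,0,0],[0.0015,0,0.132],255]]'

```text
t: 12.85
ee_pos: [0.5034, -0.2907, 0.125]
tcp_rot: [0.001, 1.0, 0.0, 0.001]
contact_force: [-0.2, -0.9, -1.9]
gripper_width: 0.0251
grasp_force: 40.1
```

servo_tool --deltas '[[[0,0,0],[-0.001,0,0.001],255],[[0,0,0],[-0.001,0,0.002],255],[[0,0,0],[-0.001,0,0.003],255],[[0,0,0],[-0.001,0,0.003],255],[[0,0,0],[-0.001,0,0.003],255],[[0,0,0],[-0.001,0,0.003],255]]'

```text
t: 13.35
ee_pos: [0.5016, -0.2905, 0.1206]
tcp_rot: [0.0, 1.0, 0.0, 0.0]
contact_force: [-0.5, 0.3, -2.7]
gripper_width: 0.0255
grasp_force: 40.1
```

servo_tool --deltas '[[[0,0,0],[0,0,0.001],255],[[0,0,0],[0,0,0.001],255],[[0,0,0],[0,0,0.001],170],[[0,0,0],[0,0,0.001],150],[[0,0,0],[0,0,0.001],110],[[0,0,0],[0,0,0.001],100],[[0,0,0],[0,0,0.001],100],[[0,0,0],[0,0,-0.02],100],[[0,0,0],[0,0,-0.06],100],[[0,0,0],[0,0,-0.1],100]]'

```text
t: 14.18
ee_pos: [0.5006, -0.2899, 0.2202]
tcp_rot: [-0.001, 1.0, 0.0, -0.002]
contact_force: [2.0, -0.7, -0.0]
gripper_width: 0.0519
grasp_force: 0.0
```

servo_tool --deltas '[[[0,0,0],[0,0,-0.04],40],[[0,0,0],[0.115,-0.445,-0.04],40],[[0,0,0],[0.115,-0.445,-0.04],40],[[0,0,0],[0.115,-0.445,-0.04],40],[[0,0,0],[0.115,-0.445,-0.04],40],[[0,0,0],[0.115,-0.445,-0.04],40],[[0,0,0],[0.115,-0.445,-0.04],40],[[0,0,0],[0.115,-0.445,-0.04],40],[[0,0,0],[0.115,-0.445,-0.04],40],[[0,0,0],[0.115,-0.445,-0.04],40]]'

```text
t: 15.02
ee_pos: [0.5953, 0.0746, 0.2607]
tcp_rot: [0.0, 1.0, 0.0, 0.0]
contact_force: [0.6, -0.5, 0.4]
gripper_width: 0.0721
grasp_force: 0.0
```

servo_tool --deltas '[[[0,0,0],[0.024,-0.094,0],40],[[0,0,0],[0.024,-0.094,0],40],[[0,0,0],[0.024,-0.094,0],40],[[0,0,0],[0.024,-0.094,0],40],[[0,0,0],[0.024,-0.094,0],40],[[0,0,0],[0.024,-0.094,0],40]]'

```text
t: 15.52
ee_pos: [0.619, 0.1649, 0.2602]
tcp_rot: [0.001, 1.0, -0.0, -0.0]
contact_force: [-0.4, -0.2, -0.7]
gripper_width: 0.0718
grasp_force: 0.0
```

Run:
```python
from fit import *
s=r.state();e=s["ee_pos"];print(e)
c=cam("wrist"); save(c,"w4.png"); print(caps([c],"white",(.623,.1765)), caps([c],"red",(.609,.318)))
c=cam("scene"); save(c,"s4.png")
```

```text
[0.61901693 0.16488781 0.26017729]
   white [265.5 199.6] 1262
   red None 0Traceback (most recent call last):
  File "<stdin>", line 3, in <module>
  File "fit.py", line 22, in caps
    s=least_squares(f,xy); return s.x,s.fun
    return func(*args, **kwargs)
    vector_fun = VectorFunction(
        fun_wrapped,
    ...<6 lines>...
        workers=workers
    )
    self._update_fun()
    ~~~~~~~~~~~~~~~~^^
    self.f = self.fun_wrapped(xp_copy(self.x))
             ~~~~~~~~~~~~~~~~^^^^^^^^^^^^^^^^^
    return np.atleast_1d(self.fun(x))
                         ~~~~~~~~^^^
    return self.f(x, *self.args, **self.kwargs)
           ~~~~~~^^^^^^^^^^^^^^^^^^^^^^^^^^^^^^
  File "fit.py", line 21, in <lambda>
    f=lambda v:np.concatenate([hullc(proj(c,P+[v[0],v[1],off[2]]))-o for c,o in zip(cams,obs) if o is not None])
               ~~~~~~~~~~~~~~^^^^^^^^^^^^^^^^^^^^^^^^^^^^^^^^^^^^^^^^^^^^^^^^^^^^^^^^^^^^^^^^^^^^^^^^^^^^^^^^^^^
ValueError: need at least one array to concatenate
```

View pics/w4.png

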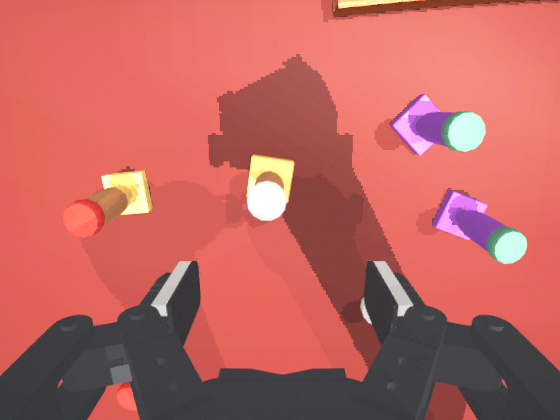

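White stands with its cap at wrist (266,200), about (0.624, 0.176), as fitted before. Grasping it.

servo_tool --deltas '[[[0,0,0],[0.005,-0.0105,0],40],[[0,0,0],[0.005,-0.0105,0.02],40],[[0,0,0],[0.005,-0.0105,0.06],40],[[0,0,0],[0.005,-0.0105,0.1],40],[[0,0,0],[0.005,-0.0105,0.13],40],[[0,0,0],[0.005,-0.0105,0.15],40],[[0,0,0],[0.005,-0.0105,0.15],40],[[0,0,0],[0.005,-0.0105,0.15],120],[[0,0,0],[0.005,-0.0105,0.15],255],[[0,0,0],[0.005,-0.0105,0.15],255]]'

```text
t: 16.4
ee_pos: [0.6255, 0.1775, 0.1129]
tcp_rot: [-0.001, 1.0, 0.0, 0.002]
contact_force: [0.2, 0.1, 0.3]
gripper_width: 0.0364
grasp_force: 0.0
```

servo_tool --deltas '[[[0,0,0],[0,0,0],255],[[0,0,0],[0,0,0],255],[[0,0,0],[0,0,0],255],[[0,0,0],[0,0,0],255]]'

```text
t: 16.73
ee_pos: [0.6252, 0.1773, 0.1127]
tcp_rot: [-0.0, 1.0, 0.0, 0.002]
contact_force: [-0.4, -0.9, 7.5]
gripper_width: 0.025
grasp_force: 39.4
```

Run:
```python
from fit import *
c=cam("scene"); save(c,"s4.png")
```

```text
(no output)
```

View pics/s4.png

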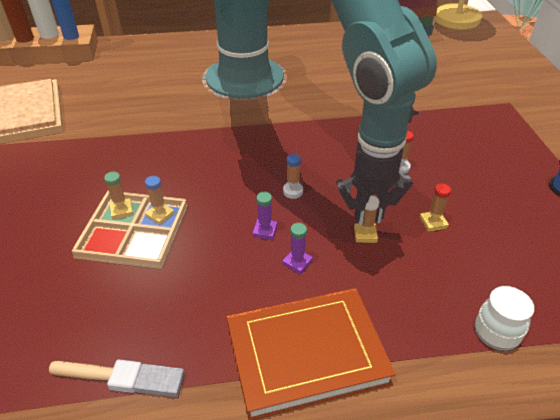

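Blue (158,205) and green (120,200) stand centred in the tray, and white is gripped. Carrying it over.

servo_tool --deltas '[[[0,0,0],[0,0,-0.02],255],[[0,0,0],[0,0,-0.06],255],[[0,0,0],[0,0,-0.1],255],[[0,0,0],[0,0,-0.14],255],[[0,0,0],[-0.022,0.415,-0.15],255],[[0,0,0],[-0.022,0.415,-0.15],255],[[0,0,0],[-0.022,0.415,-0.15],255],[[0,0,0],[-0.022,0.415,-0.15],255],[[0,0,0],[-0.022,0.415,-0.15],255],[[0,0,0],[-0.022,0.415,-0.15],255]]'

```text
t: 17.62
ee_pos: [0.6102, -0.0743, 0.2569]
tcp_rot: [0.0, 1.0, 0.0, 0.0]
contact_force: [1.1, -0.4, -2.5]
gripper_width: 0.0252
grasp_force: 39.7
```

servo_tool --deltas '[[[0,0,0],[-0.009,0.167,0],255],[[0,0,0],[-0.009,0.167,0],255],[[0,0,0],[-0.009,0.167,0],255],[[0,0,0],[-0.009,0.167,0],255],[[0,0,0],[-0.009,0.167,0],255],[[0,0,0],[-0.009,0.167,0],255],[[0,0,0],[-0.009,0.167,0],255]]'

```text
t: 18.2
ee_pos: [0.6018, -0.2391, 0.2564]
tcp_rot: [-0.0, 1.0, 0.0, -0.0]
contact_force: [0.4, 0.4, -2.2]
gripper_width: 0.0253
grasp_force: 40.1
```

servo_tool --deltas '[[[0,0,0],[0.001,-0.001,0.02],255],[[0,0,0],[0.001,-0.001,0.055],255],[[0,0,0],[0.001,-0.001,0.085],255],[[0,0,0],[0.001,-0.001,0.11],255],[[0,0,0],[0.001,-0.001,0.122],255],[[0,0,0],[0.001,-0.001,0.128],255],[[0,0,0],[0.001,-0.001,0.131],255],[[0,0,0],[0.001,-0.001,0.132],255],[[0,0,0],[0.001,-0.001,0.132],255],[[0,0,0],[0.001,-0.001,0.132],255]]'

```text
t: 19.03
ee_pos: [0.604, -0.2386, 0.1262]
tcp_rot: [0.0, 1.0, 0.0, 0.001]
contact_force: [0.1, -0.9, -1.7]
gripper_width: 0.0256
grasp_force: 40.1
```

servo_tool --deltas '[[[0,0,0],[-0.001,0,0.001],255],[[0,0,0],[-0.001,0,0.002],255],[[0,0,0],[-0.001,0,0.003],255],[[0,0,0],[-0.001,0,0.003],255],[[0,0,0],[-0.001,0,0.003],255],[[0,0,0],[-0.001,0,0.003],255]]'

```text
t: 19.53
ee_pos: [0.6021, -0.2386, 0.1218]
tcp_rot: [0.0, 1.0, 0.0, 0.0]
contact_force: [1.3, -0.2, 0.4]
gripper_width: 0.0251
grasp_force: 40.2
```

servo_tool --deltas '[[[0,0,0],[0,0,0.0],170],[[0,0,0],[0,0,0],150],[[0,0,0],[0,0,0],110],[[0,0,0],[0,0,0],100],[[0,0,0],[0,0,0],100],[[0,0,0],[0,0,-0.02],100],[[0,0,0],[0,0,-0.06],100],[[0,0,0],[0,0,-0.1],100],[[0,0,0],[0,0,-0.139],100],[[0,0,0],[0,0,-0.139],100]]'

```text
t: 20.37
ee_pos: [0.6059, -0.2393, 0.2698]
tcp_rot: [0.003, 1.0, 0.0, 0.007]
contact_force: [1.2, 0.0, 0.8]
gripper_width: 0.0519
grasp_force: 0.0
```

servo_tool --deltas '[[[0,0,0],[0.003,-0.545,0],40],[[0,0,0],[0.003,-0.545,0],40],[[0,0,0],[0.003,-0.545,0],40],[[0,0,0],[0.003,-0.545,0],40],[[0,0,0],[0.003,-0.545,0],40],[[0,0,0],[0.003,-0.545,0],40],[[0,0,0],[0.003,-0.545,0],40],[[0,0,0],[0.003,-0.545,0],40],[[0,0,0],[0.003,-0.545,0],40],[[0,0,0],[0.003,-0.545,0],40]]'

```text
t: 21.2
ee_pos: [0.6038, 0.1803, 0.2606]
tcp_rot: [0.0, 1.0, 0.0, 0.0]
contact_force: [0.0, 0.7, -0.0]
gripper_width: 0.0723
grasp_force: 0.0
```

servo_tool --deltas '[[[0,0,0],[0.001,-0.13,0],40],[[0,0,0],[0.001,-0.13,0],40],[[0,0,0],[0.001,-0.13,0],40],[[0,0,0],[0.001,-0.13,0],40],[[0,0,0],[0.001,-0.13,0],40],[[0,0,0],[0.001,-0.13,0],40],[[0,0,0],[0.001,-0.13,0],40]]'

```text
t: 21.78
ee_pos: [0.6056, 0.3063, 0.2602]
tcp_rot: [0.001, 1.0, -0.001, -0.0]
contact_force: [0.5, 0.7, -0.6]
gripper_width: 0.0717
grasp_force: 0.0
```

Run:
```python
from fit import *
s=r.state();e=s["ee_pos"];print(e)
c=cam("wrist"); save(c,"w5.png"); s=cam("scene"); save(s,"s5.png")
for d in models.trace("brass_red_mid","wrist")[:2]: print(d["conf"],d["position"],ray(c,d["position"],.06))
print(caps([c],"red",(.609,.318)))
```

```text
[0.60555755 0.30626249 0.2601762 ]
0.84 [270.5, 184.1] [0.61633682 0.31462401 0.06      ]
   red [268.4 200.4] 1146
(array([0.60990353, 0.31541434]), array([2.61760420e-06, 7.67588801e-08]))
```

View pics/w5.png

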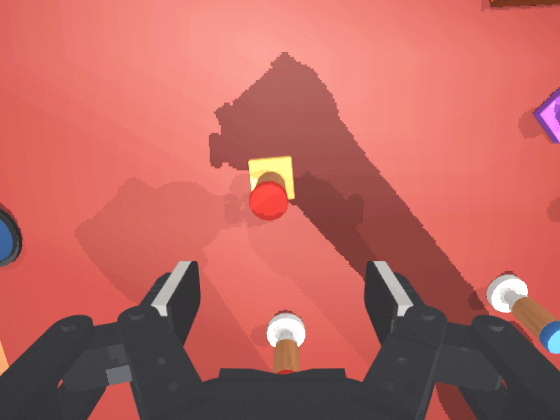

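View pics/s5.png

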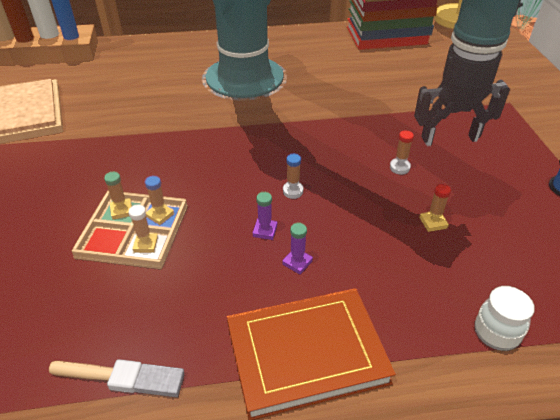

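White stands on its pad at scene (142,235). Brass red has its yellow foot at wrist (271,178) and cap at (268,200), about (0.610, 0.316). Grasping red.

servo_tool --deltas '[[[0,0,0],[0.004,-0.0085,0],40],[[0,0,0],[0.004,-0.0085,0.02],40],[[0,0,0],[0.004,-0.0085,0.06],40],[[0,0,0],[0.004,-0.0085,0.1],40],[[0,0,0],[0.004,-0.0085,0.13],40],[[0,0,0],[0.004,-0.0085,0.15],40],[[0,0,0],[0.004,-0.0085,0.15],40],[[0,0,0],[0.004,-0.0085,0.15],120],[[0,0,0],[0.004,-0.0085,0.15],255],[[0,0,0],[0.004,-0.0085,0.15],255]]'

```text
t: 22.77
ee_pos: [0.6103, 0.3176, 0.113]
tcp_rot: [-0.001, 1.0, 0.0, 0.002]
contact_force: [-0.9, 0.0, 0.1]
gripper_width: 0.0362
grasp_force: 0.0
```

servo_tool --deltas '[[[0,0,0],[0,0,0],255],[[0,0,0],[0,0,0],255],[[0,0,0],[0,0,0],255],[[0,0,0],[0,0,0],255]]'

```text
t: 23.1
ee_pos: [0.6102, 0.3172, 0.1128]
tcp_rot: [-0.001, 1.0, 0.0, 0.002]
contact_force: [-1.0, -0.3, 6.7]
gripper_width: 0.0248
grasp_force: 39.5
```

servo_tool --deltas '[[[0,0,0],[0,0,-0.02],255],[[0,0,0],[0,0,-0.06],255],[[0,0,0],[0,0,-0.1],255],[[0,0,0],[0,0,-0.14],255],[[0,0,0],[-0.031,0.632,-0.15],255],[[0,0,0],[-0.031,0.632,-0.15],255],[[0,0,0],[-0.031,0.632,-0.15],255],[[0,0,0],[-0.031,0.632,-0.15],255],[[0,0,0],[-0.031,0.632,-0.15],255],[[0,0,0],[-0.031,0.632,-0.15],255]]'

```text
t: 23.93
ee_pos: [0.5961, 0.0651, 0.2547]
tcp_rot: [0.0, 1.0, 0.0, -0.0]
contact_force: [0.9, -0.7, -1.7]
gripper_width: 0.0252
grasp_force: 39.9
```

servo_tool --deltas '[[[0,0,0],[-0.018,0.37,0],255],[[0,0,0],[-0.018,0.37,0],255],[[0,0,0],[-0.018,0.37,0],255],[[0,0,0],[-0.018,0.37,0],255],[[0,0,0],[-0.018,0.37,0],255],[[0,0,0],[-0.018,0.37,0],255],[[0,0,0],[-0.018,0.37,0],255],[[0,0,0],[-0.018,0.37,0],255],[[0,0,0],[-0.018,0.37,0],255],[[0,0,0],[-0.018,0.37,0],255]]'

```text
t: 24.77
ee_pos: [0.5758, -0.314, 0.2542]
tcp_rot: [0.003, 1.0, -0.006, -0.001]
contact_force: [-0.4, -1.6, -2.0]
gripper_width: 0.0254
grasp_force: 40.4
```

servo_tool --deltas '[[[0,0,0],[0,0,0],255],[[0,0,0],[0,0,0],255],[[0,0,0],[0,0,0],255],[[0,0,0],[0,0,0],255]]'

```text
t: 25.1
ee_pos: [0.5797, -0.3008, 0.2546]
tcp_rot: [-0.0, 1.0, 0.002, 0.0]
contact_force: [-0.1, -0.3, -3.0]
gripper_width: 0.0251
grasp_force: 40.3
```

servo_tool --deltas '[[[0,0,0],[0,0.0125,0],255],[[0,0,0],[0,0.0125,0.02],255],[[0,0,0],[0,0.0125,0.055],255],[[0,0,0],[0,0.0125,0.085],255],[[0,0,0],[0,0.0125,0.11],255],[[0,0,0],[0,0.0125,0.12],255],[[0,0,0],[0,0.0125,0.126],255],[[0,0,0],[0,0.0125,0.129],255],[[0,0,0],[0,0.0125,0.129],255],[[0,0,0],[0,0.0125,0.129],255]]'

```text
t: 25.93
ee_pos: [0.5802, -0.3158, 0.1272]
tcp_rot: [0.001, 1.0, 0.0, 0.001]
contact_force: [0.3, -0.7, -1.7]
gripper_width: 0.0251
grasp_force: 40.2
```

servo_tool --deltas '[[[0,0,0],[-0.001,-0.001,0.001],255],[[0,0,0],[-0.001,-0.001,0.002],255],[[0,0,0],[-0.001,-0.001,0.003],255],[[0,0,0],[-0.001,-0.001,0.004],255],[[0,0,0],[-0.001,-0.001,0.004],255],[[0,0,0],[-0.001,-0.001,0.004],255]]'

```text
t: 26.43
ee_pos: [0.5784, -0.3146, 0.1219]
tcp_rot: [0.0, 1.0, 0.0, 0.0]
contact_force: [-0.6, -0.7, 0.1]
gripper_width: 0.0252
grasp_force: 40.2
```

Contact made, so I'll release, rise, move clear and check.

servo_tool --deltas '[[[0,0,0],[0,0,0.0],170],[[0,0,0],[0,0,0],150],[[0,0,0],[0,0,0],110],[[0,0,0],[0,0,0],100],[[0,0,0],[0,0,0],100],[[0,0,0],[0,0,-0.02],100],[[0,0,0],[0,0,-0.06],100],[[0,0,0],[0,0,-0.1],100],[[0,0,0],[0,0,-0.139],100],[[0,0,0],[0,0,-0.139],100]]'

```text
t: 27.27
ee_pos: [0.5818, -0.3158, 0.2699]
tcp_rot: [0.003, 1.0, 0.0, 0.007]
contact_force: [1.0, 0.3, 0.8]
gripper_width: 0.0519
grasp_force: 0.0
```

servo_tool --deltas '[[[0,0,0],[-0.06,-0.2,-0.05],100],[[0,0,0],[-0.06,-0.2,-0.05],100],[[0,0,0],[-0.06,-0.2,-0.05],100],[[0,0,0],[-0.06,-0.2,-0.05],100],[[0,0,0],[-0.06,-0.2,-0.05],100],[[0,0,0],[-0.06,-0.2,-0.05],100],[[0,0,0],[-0.06,-0.2,-0.05],100],[[0,0,0],[-0.06,-0.2,-0.05],100],[[0,0,0],[-0.06,-0.2,-0.05],100],[[0,0,0],[-0.06,-0.2,-0.05],100]]'

```text
t: 28.1
ee_pos: [0.5181, -0.1164, 0.3099]
tcp_rot: [0.0, 1.0, -0.001, -0.0]
contact_force: [0.2, 0.8, -0.0]
gripper_width: 0.0516
grasp_force: 0.0
```

Run:
```python
from h import *
s=r.state();print(s["ee_pos"],s["t"])
a=cam("top")["img"];b=cam("scene")["img"]
im=np.hstack([cv2.resize(a[140:270,330:480],None,fx=2.6,fy=2.6,interpolation=2),cv2.resize(b[150:280,60:210],None,fx=2.6,fy=2.6,interpolation=2)])
im=np.vstack([im,cv2.resize(b,(im.shape[1],260))[:,:]])
cv2.imwrite("pics/f.png",im[:,:,::-1]); print(im.shape)
```

```text
[ 0.51813285 -0.11635984  0.30985652] 28.1
(598, 780, 3)
```

View pics/f.png

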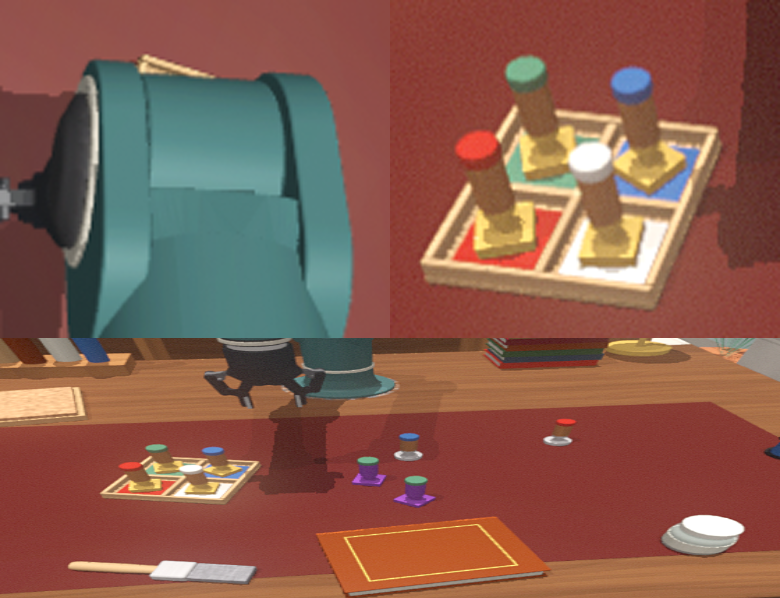

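All four stand upright on their own colour in the crop, and the look-alikes are untouched. One numeric check of centring before hand-in.

Run:
```python
from fit import *
c=cam("scene")
for col,p in dict(red=(.5788,-.3146),blue=(.5254,-.2143),green=(.5021,-.2911),white=(.6023,-.238)).items():
    n,l,s,ce=cv2.connectedComponentsWithStats(colmask(c["img"],col).astype(np.uint8))
    q=hullc(proj(c,P+[p[0],p[1],.009]))
    i=min((i for i in range(1,n) if s[i,4]>40),key=lambda i:np.hypot(*(ce[i]-q)))
    v=least_squares(lambda v:hullc(proj(c,P+[v[0],v[1],.009]))-ce[i],p).x
    print(col,s[i,4],((v-p)*1000).round(1))
```

```text
red 160 [-4.5 -1.6]
blue 94 [-6.6 -0.4]
green 88 [-6.  -0.4]
white 212 [-3.2 -0.8]
```

```bash
python3 -c "
from h import *
print(close_job())"
```

```text
the job is handed in; nothing more can be done
None
```

I set all four brass stamps down upright on the pads matching their caps, left the steel stamps untouched, and handed the job in at about 28 s. My last camera check put each stamp within about 7 mm of its pad centre (14 mm allowed), and the hand-in gave no verdict.

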